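# Shut the gear box and snap its cap on, holding it down

### The job

Gently lower the open cover of the gear box until it rests shut with the stud standing up through the rubber ring, then fetch the aluminium snap cap and push it down over the stud until it clicks. Keep pressing after the click until the cap is fully home with the rubber ring squeezed under it, and finish like that: the program ends with the gripper still holding the cap pressed down, not letting go. Leave the other things on the shelf where they are.

Things in the scene. Friction and masses are not known exactly. Their poses are not given: they have to be found in the camera images.
- box: plywood box fixed to the shelf, 170 x 170 mm, 56 mm tall, a green gear inside; origin at the centre of its underside, x axis from the stud side towards the hinge side (away from the robot, give or take its yaw), y left, z up
- cover (a joint): angle (rad) of the box's hinged cover (dark wood frame, clear pane, 170 mm wide, 175 mm from hinge to free edge, 9 mm thick, 0.26 kg): 0 shut on its stop, growing as it opens upward; starts at 0.8 to 1.2. The stiff hinge leaves it wherever it is left; 1 to 4 N at the free edge move it. Do not slam it: slower than 1.5 rad/s over the last 0.2 rad
- cover_hinge (a point): middle of the cover's hinge line, on the far side of the box, 60 mm above the shelf and 85 mm from the box's centre; the hinge line runs along the box's y axis
- cover_pad (a point): bare spot to push on, on the upper (outer) face of the cover's free-edge rail, 160 mm from the hinge line and 55 mm to the +y side of the stud; 66 mm above the shelf when shut. The axes are the cover's own: z is the outer face's normal, -x runs from the hinge to the free edge
- stud_top (a point): top of the upright steel stud, 100 mm above the shelf, 60 mm from the box's centre towards the robot; box axes. Stud 18 mm thick, its top 9 mm coned down to 9 mm. Three sprung balls stick out 17 mm below this point: the cap's lip is forced over them (8 to 15 N), meeting them with the cap's underside 12 mm below this point; at 20 mm it clicks: the force vanishes and the balls draw the cap down
- gasket (a joint): squeeze (m) of the black rubber ring on the cover around the stud's hole (38 mm outside, 24 mm inside, its top 74 mm above the shelf with the cover shut): 0 free, about 0.004 with the cap fully home. The cap meets it when its underside is 26 mm below the stud top. It springs back: 1 N plus 2 N per mm, so 9 N at 4 mm
- cap: aluminium snap cap, plain cylinder 38 mm across, 42 mm tall, 55 to 90 g, standing open end down on the shelf, left or right of the box; origin at the centre of its underside, z up. In its mouth a 3 mm thick lip with a 21 mm hole, above it a 28 mm wide cavity, roof 30 mm above the underside. Fully home, that roof stands on the stud top; let go, the cap springs up 5 mm but stays on
- jar: small white ceramic rattle jar with a ribbed wooden twist cap, 60 mm across, 64 mm tall; a bystander, origin at the centre of its underside
- spinner: pink silicone suction spinner, three-lobed head on a suction foot, 64 mm across, 42 mm tall; a bystander, origin at the centre of its underside
- gear: spare green acrylic gear lying flat, 66 mm across, 14 mm thick at its brass hub; a bystander, origin at the centre of its underside
- fork: tuning fork upright on a 60 mm square aluminium base, 139 mm tall; a bystander, origin at the centre of its underside
- egg_ring: cork ring 52 mm across, 14 mm high, under the egg; a bystander, origin at the centre of its underside
- egg: walnut egg 42 mm across, standing 58 mm tall in the cork ring; a bystander, origin at the centre of its underside
Things that resemble listed ones, but are neither listed nor needed, are in the scene too. Several things look just like the cap: the one meant starts farthest to the robot's right.

How it is judged:
By the outcome, as a careful person would: the job done as asked, in the order asked, and still so for the second after the job is handed in, while the arm keeps its last pose, push and grip.
It also fails if it takes over 61 s, if anything falls off the work surface, if the arm or the gripper's body presses on something with over 40 N, if the wrist force passes 120 N, or if a joint passes its speed limit or range.

### The arm

A 7-joint arm with a two-finger parallel gripper is mounted at the origin on the work surface. World frame = base frame: x ahead of the robot, y to its left, z up, the work surface at z = 0. Lengths are in m, angles in degrees, forces in N, time in s.
With the tool pointing down it reaches from about 0.4 to 0.85 m from the base axis. Payload 4.5 kg.
Tool frame: the origin (TCP) lies midway between the tips of the shut fingers; the grasp point (between the pads) lies 19 mm behind it; z points along the fingers, y is the line along which they close (so a half turn about z gives the same grasp; the last joint's range is limited). The gripper opens to 88 mm and grips with 3 to 60 N. Pads are 18 mm wide; open, the fingers measure 123 mm over their backs; the gripper's body (75 mm by 187 mm) begins 45 mm behind the grasp point.
Start: joints at [-73.293, 39.483, -11.15, 89.685, 9.013, 51.709, -12.324], TCP at [0.159, 0.604, 0.239] pointing down, gripper open.
Joint ranges: [-172.22, 172.22], [-26.19, 119.32], [-84.43, 86.54], [7.71, 146.69], [-57.33, 237.33], [2.42, 119.75], [-152.13, 152.13]. Speed limits (degrees/s): [147.25, 147.25, 180, 180, 180, 180, 180].

### API

Orientations are given as a 3x3 rotation matrix whose columns are the frame's x, y, z axes.
In Python, from cell import manip gives the robot as it stands. The module is installed in compiled form; this text tells all that it offers. Calls block until the motion is done:
- manip.goto(position, orientation): joint-space move of the TCP to a pose.
- manip.movel(position, feed=0.15, orientation=None): straight line of the TCP; orientation=None keeps the orientation; feed is the mean speed in m/s.
- manip.movej(angles): joint-space move.
- manip.let_go() and manip.gripper_close(force=None): open the fingers fully, or close them until they stop; force is the grip in N (None keeps the last).
- manip.sleep(seconds).
- manip.ik(position, orientation): joint angles nearest the present ones, or None.
- manip.observe(): the state.
- manip.read_camera(name): name is "scene" or "top" or "wrist"; returns the picture (480x640x3 uint8, red, green, blue); there is no depth.
- manip.get_calibration(name): a dict with "intrinsics" (3x3 intrinsics, pixels), "k1" (the pictures are not rectified: a ray, as slopes to the right and down, at radius r is drawn at 1 + k1 r^2 times it, then the intrinsics apply), "R" (3x3) and "t" (3): a world point X has camera coordinates R X + t. Camera axes: x right, y down, z forward; pixel columns grow to the right and rows downward; lengths in m; the calibration is good to about 2 mm. A picture is of the moment at which its call begins: read the wrist's pose just before it. get_calibration takes no time and is no camera call; for the wrist camera it gives the pose at the moment of the call.
A pose or a line that the arm cannot do raises manip.MotionError and nothing moves.
- manip.close_job(): hands the job in; it is judged then, once.
The state is a dict: "time_s": time; "joint_positions": joint angles; "dq": joint speeds; "joint_efforts": joint torques, N m; "eef_pos": TCP position; "orientation": TCP orientation; "ft_force": force on the tool from outside, world axes, zero at the start; "wrist_torque": the same for the moment, N m; "width": opening from 0.0 (shut) to 1.0 (fully open); "gripper_force": force on a finger pad.
Only numpy, scipy, OpenCV 4.12 (cv2) and the standard library are available. Lean on these libraries where they do the work, as an engineer would, in place of code of your own. Each camera call takes 0.05 s, during which the arm holds its last target. There are 200 camera calls.

## Working session

There is one attempt and no reset: what is moved stays moved. The work goes in short steps, each a Python script; the robot and the scene stay as the last script left them, time stands still between calls to the robot, and variables do not carry over. Pictures are saved under pics/ and viewed, at most 10 in all, crops included, and the job is handed in when it is done.

```bash
mkdir -p pics; cat > h.py <<'E'
import numpy as np, cv2
from cell import manip
def ray(cal,uv):
    K=np.array(cal["intrinsics"],float);k=cal["k1"]
    d=np.linalg.inv(K)@[uv[0],uv[1],1]; x=d[:2]; u=x.copy()
    for _ in range(30): u=x/(1+k*(u@u))
    R=np.array(cal["R"]);t=np.array(cal["t"])
    v=R.T@np.array([u[0],u[1],1]); return -R.T@t, v
def onz(cal,uv,z):
    o,v=ray(cal,uv); return o+v*(z-o[2])/v[2]
def proj(cal,X):
    R=np.array(cal["R"]);t=np.array(cal["t"]);K=np.array(cal["intrinsics"])
    c=R@np.asarray(X,float)+t; p=c[:2]/c[2]; p=p*(1+cal["k1"]*(p@p)); return (K@[p[0],p[1],1])[:2]
def snap(name,f):
    cal=manip.get_calibration(name); im=np.array(manip.read_camera(name)); cv2.imwrite('pics/'+f,im[:,:,::-1]); return cal,im
E
python3 - <<'E'
from h import *
for n in("scene","top"):
    c,_=snap(n,n+'0.png'); print(n,c)
s=manip.observe();print(s['time_s'],s['eef_pos'],s['orientation'],s['width'])
E
```

```text
scene {'intrinsics': array([[536.44746172,   0.        , 324.41101861],
       [  0.        , 536.44746172, 236.93608309],
       [  0.        ,   0.        ,   1.        ]]), 'k1': 0.02946544504043628, 'R': array([[ 0.68175294,  0.73158158,  0.00114567],
       [ 0.6234102 , -0.58012826, -0.52422412],
       [-0.38284807,  0.35810556, -0.85157957]]), 't': array([-0.37199417, -0.27671997,  1.58559449])}
top {'intrinsics': array([[611.60069054,   0.        , 315.32651472],
       [  0.        , 611.60069054, 247.61145654],
       [  0.        ,   0.        ,   1.        ]]), 'k1': -0.1606845707215431, 'R': array([[ 0.11573524, -0.99327649,  0.00267786],
       [-0.9708726 , -0.11369336, -0.21090333],
       [ 0.20978977,  0.02180909, -0.97750326]]), 't': array([-0.05275543,  0.56122149,  1.33128741])}
0.1 [0.15924597 0.60379385 0.23800771] [[-9.66979688e-01  2.54853273e-01 -3.05485535e-04]
 [ 2.54853429e-01  9.66978348e-01 -1.61392349e-03]
 [-1.15915786e-04 -1.63848527e-03 -9.99998651e-01]] 0.9995750158328024
```

View pics/top0.png

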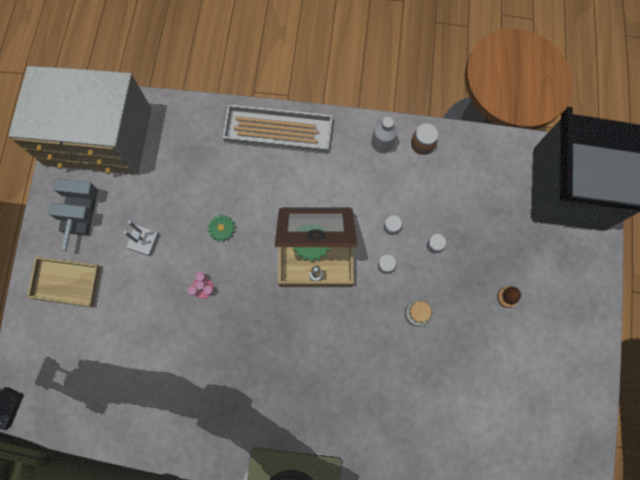

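View pics/scene0.png

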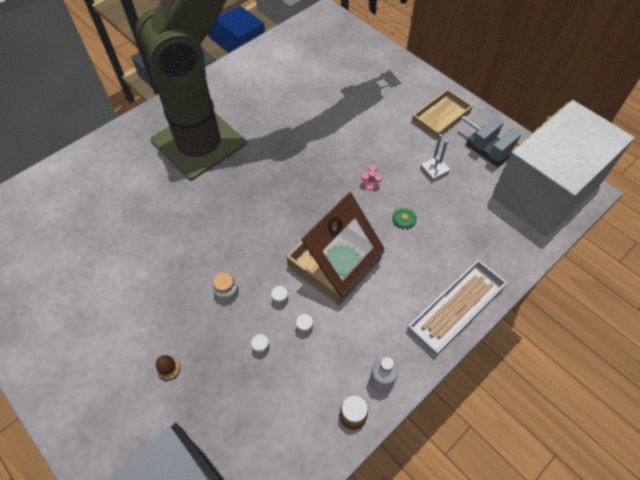

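The top picture shows the box at about (316,247), its cover open, and the stud at (316,272). Three identical silver caps stand at (393,225), (437,243) and (387,264). The robot's right is −y, which is image right, so (437,243) fits best. I'll confirm that in an enlarged crop.

```bash
python3 - <<'E'
from h import *
c=manip.get_calibration("top")
for p in [(393,225),(437,243),(387,264)]: print(p,onz(c,p,.042).round(3))
im=cv2.imread('pics/top0.png')[200:320,265:465]
cv2.imwrite('pics/crop1.png',cv2.resize(im,(800,480),interpolation=cv2.INTER_CUBIC))
E
```

```text
(393, 225) [ 0.642 -0.16   0.042]
(437, 243) [ 0.611 -0.267  0.042]
(387, 264) [ 0.548 -0.155  0.042]
```

View pics/crop1.png

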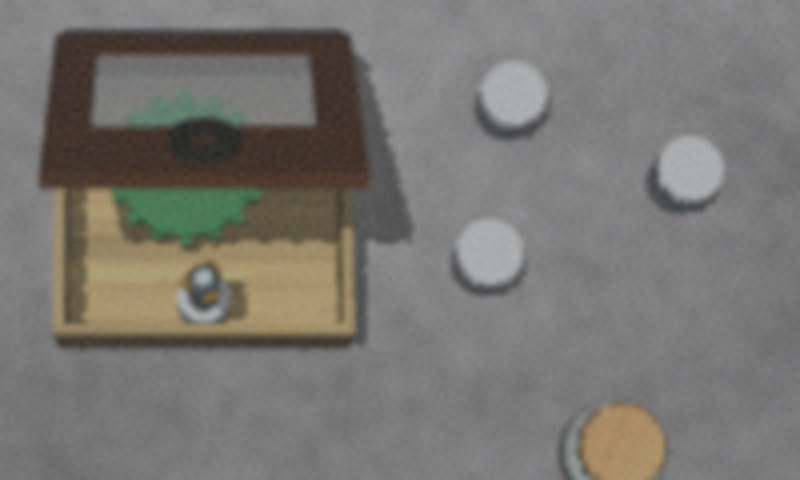

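The crop shows three identical caps at crop (514,95), (690,170) and (490,255). The one at (690,170), full-picture (437.5,242.5), is clearly farthest to the robot's right (y≈−0.267), so that is the cap. The stud top is at crop (205,275), the front rim corners at (55,333) and (355,333), and the cover's free-edge corners at (41,181) and (368,181).

```bash
cat >> h.py <<'E'
def Rz(a): return np.array([[np.cos(a),-np.sin(a),0],[np.sin(a),np.cos(a),0],[0,0,1]])
def box(p,X): return Rz(p[2])@np.asarray(X,float)+[p[0],p[1],0]
def cov(p,th,X):   # X cover frame at hinge line: x (negative to free edge), y, z normal
    c,s=np.cos(th),np.sin(th)
    R=np.array([[c,0,s],[0,1,0],[-s,0,c]])
    return box(p,R@np.asarray(X,float)+[.085,0,.06])
def covpose(p,th,tilt,off=0.):   # TCP pose on pad
    c,s=np.cos(tilt),np.sin(tilt)
    z=np.array([-s,0,-c]); x=np.array([-c,0,s]); y=np.cross(z,x)
    return cov(p,th,[-.16,.055,.006+off]), Rz(p[2])@np.stack([x,y,z],1)
E
python3 - <<'E'
from h import *
from scipy.optimize import least_squares
c=manip.get_calibration("top"); cs=manip.get_calibration("scene")
f=lambda u,v:np.array([265+(u+.5)/4-.5,200+(v+.5)/4-.5])
obs=[f(55,333),f(355,333),f(205,275),f(41,181),f(368,181),f(55,32),f(350,32)]
def res(q):
    p,th=q[:3],q[3]
    P=[box(p,[-.085,.085,.056]),box(p,[-.085,-.085,.056]),box(p,[-.06,0,.1]),
       cov(p,th,[-.175,.085,.006]),cov(p,th,[-.175,-.085,.006]),cov(p,th,[0,.085,.006]),cov(p,th,[0,-.085,.006])]
    return np.concatenate([proj(c,X)-o for X,o in zip(P,obs)])
r=least_squares(res,[.6,0,0,1.],loss='soft_l1'); print(r.x,r.fun.reshape(-1,2).round(2))
p,th=r.x[:3],r.x[3]; np.save('p.npy',r.x)
print('scene check free edge', proj(cs,cov(p,th,[-.175,.085,.006])),proj(cs,cov(p,th,[-.175,-.085,.006])))
print(covpose(p,th,th)[0])
for t in (th,.8*th,.6*th,.4*th,0):
  for off in (.03,0):
    X,R=covpose(p,th,t,off); print(t,off,manip.ik(X,R) is not None)
X,R=covpose(p,0,0); print(manip.ik(X,R)); print(manip.observe()['time_s'])
E
```

```text
[0.56793896 0.01264826 0.11984796 0.83811748] [[-0.34  0.18]
 [ 0.02 -0.08]
 [-0.13  0.2 ]
 [-0.44  0.15]
 [ 0.58 -0.11]
 [ 0.15 -0.09]
 [ 0.2  -0.31]]
scene check free edge [349.462814   193.08905334] [301.17387007 240.73581372]
[0.54393119 0.0651545  0.18295483]
0.8381174763261346 0.03 True
0.8381174763261346 0 True
0.6704939810609077 0.03 True
0.6704939810609077 0 True
0.5028704857956807 0.03 True
0.5028704857956807 0 True
0.33524699053045387 0.03 True
0.33524699053045387 0 True
0 0.03 True
0 0 True
[  0.50182875  48.29470117 -20.84686418 119.63135121  48.70874141
  20.70788872  36.34738093]
0.1
```

```bash
python3 - <<'E'
from h import *
q=np.load('p.npy');p,th=q[:3],q[3]
X,R=covpose(p,th,th,.12); 
manip.goto(X,R); manip.gripper_close(10)
X,R=covpose(p,th,th,.02); manip.movel(X,.12,R)
F=lambda:np.round(manip.observe()['ft_force'],1)
print(manip.observe()['time_s'],F())
for a in np.append(np.arange(th,0,-.06),[0.03,0,-.006]):
    X,R=covpose(p,a,a); manip.movel(X,.04,R); f=F(); print(round(a,2),f)
    if np.linalg.norm(f)>15: break
s=manip.observe();print(s['time_s'],s['eef_pos'])
E
```

```text
Traceback (most recent call last):
cell.MotionError: the arm cannot take that pose within its joint ranges
```

```bash
cat > c.py <<'E'
from h import *
q=np.load('p.npy');p,th=q[:3],q[3]
F=lambda:np.round(manip.observe()['ft_force'],1)
best=None
for k in (1,.8,.6,.4):
    X,R=covpose(p,th,k*th,.025); U=X+[.0,0,.1]
    if manip.ik(X,R) is not None and manip.ik(U,R) is not None: best=k;break
print('k',best)
manip.goto(U,R); manip.gripper_close(10)
manip.movel(X,.12,R)
print(manip.observe()['time_s'],F())
for a in np.append(np.arange(th,0.04,-.06),[0.03,0,-.006]):
    X,R=covpose(p,a,best*a); manip.movel(X,.04,R); f=F(); print(round(a,2),f)
    if np.linalg.norm(f)>15: break
s=manip.observe();print(s['time_s'],s['eef_pos'])
E
python3 c.py
```

```text
k 1
4.8 [ 0.2 -0.3  0.5]
0.84 [-0.3 -0.9 -0.1]
0.78 [ 0.3  0.  -0. ]
0.72 [ 0.2  0.6 -0.4]
0.66 [-0.7  0.5  0.6]
0.6 [ 0.3 -0.3  0.4]
0.54 [0.7 0.1 0.5]
0.48 [ 0.6  0.4 -0.3]
0.42 [-0.1 -0.2 -0.8]
0.36 [-0.9 -0.5  0.2]
0.3 [-0.2 -0.2  0.7]
0.24 [0.1 0.1 0.3]
0.18 [-0.1  0.6 -1.2]
0.12 [-0.1 -0.3 -0.1]
0.06 [0.1 0.9 0.7]
0.03 [ 0.7  0.6 -0.5]
0.0 [ 0.1 -0.6  2.5]
-0.01 [-0.5 -0.8 13.5]
11.45 [0.48816145 0.05833612 0.06635209]
```

```bash
python3 - <<'E'
from h import *
q=np.load('p.npy');p=q[:3]
X,R=covpose(p,0,0,.08); manip.movel(X,.15); manip.let_go()
S=box(p,[-.06,0,.1]); print(S)
manip.goto(S+[-.03,0,.16],R)
manip.sleep(.3)
c1,a=snap('wrist','w1.png'); print(proj(c1,S))
C=np.array([.611,-.267,.042]); manip.goto(C+[-.03,0,.16],R); manip.sleep(.3)
c2,b=snap('wrist','w2.png'); print(proj(c2,C))
import pickle; pickle.dump((c1,c2),open('cal.pkl','wb'))
o=np.hstack([cv2.resize(i,(400,300),interpolation=cv2.INTER_AREA) for i in(a,b)]); cv2.imwrite('pics/w12.png',o[:,:,::-1])
print(manip.observe()['time_s'])
E
```

```text
[0.50836935 0.00547459 0.1       ]
[311.28750124 254.55595665]
[310.92424713 252.76129303]
15.875
```

View pics/w1.png

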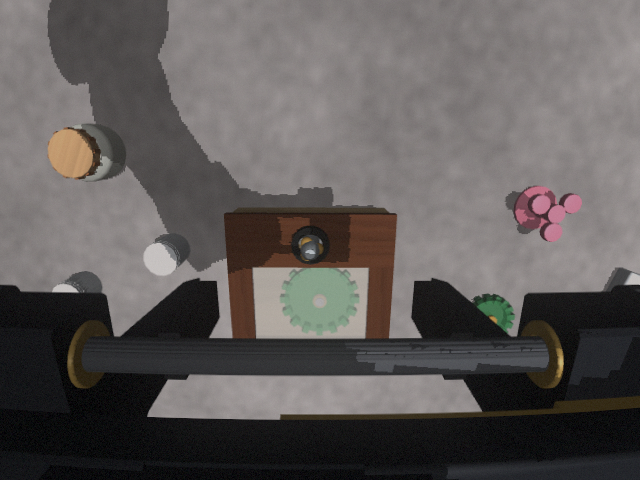

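View pics/w2.png

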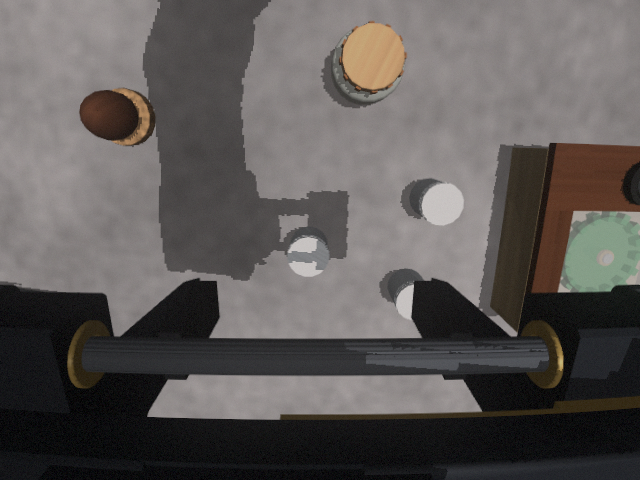

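Picture w1 shows the cover shut with the stud at about (311,250) standing up through the ring at (311,245). Picture w2 shows the target cap's top at about (308,256), farthest right with no other cap beyond it. I'll enlarge both to refine the positions.

```bash
python3 - <<'E'
from h import *
import pickle
c1,c2=pickle.load(open('cal.pkl','rb')); p=np.load('p.npy')[:3]
a=cv2.imread('pics/w1.png')[220:280,271:351];b=cv2.imread('pics/w2.png')[220:280,271:351]
o=np.hstack([cv2.resize(i,(400,300),interpolation=cv2.INTER_CUBIC) for i in(a,b)]);o=cv2.convertScaleAbs(o,alpha=1.5,beta=10)
cv2.imwrite('pics/cr2.png',o)
for n,X in(('ring',[-.06,0,.074]),('top',[-.06,0,.1])): print(n,(proj(c1,box(p,X))-[271,220])*5+2)
for u in [(308,256),(308,255)]: print(onz(c2,u,.042))
E
```

```text
ring [204.74502701 134.15180412]
top [203.43750619 174.77978325]
[ 0.61440906 -0.26929393  0.042     ]
[ 0.61345358 -0.26940401  0.042     ]
```

View pics/cr2.png

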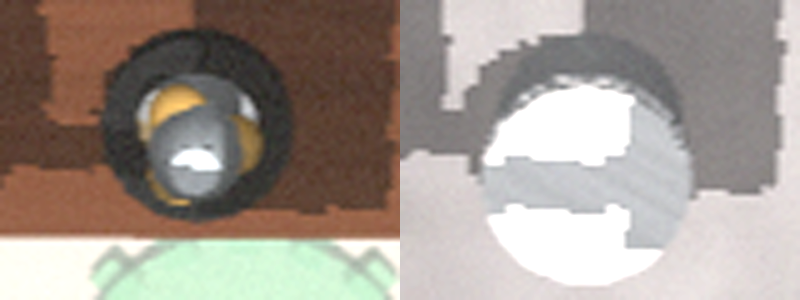

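The stud's tip sits at w1 (309.6,253.6), the ring centre at (309.8,244.6) and the cap's top at w2 (308.1,256.6). I'll use the wrist camera for both so its bias cancels, then grasp.

```bash
python3 - <<'E'
from h import *
import pickle
c1,c2=pickle.load(open('cal.pkl','rb')); p=np.load('p.npy')[:3]
S1=onz(c1,(309.6,253.6),.1);S2=onz(c1,(309.8,244.6),.074);C=onz(c2,(308.1,256.6),.042)
S=(S1+S2)/2; print(S1,S2,C); np.save('S.npy',S)
R=covpose(p,0,0)[1]
manip.goto([C[0],C[1],.11],R); manip.movel([C[0],C[1],.010],.1)
manip.gripper_close(50); manip.sleep(.2)
s=manip.observe(); print(s['width']*88,s['gripper_force'],s['eef_pos'])
manip.movel([C[0],C[1],.2],.15)
manip.goto([S[0],S[1],.2],R); manip.movel([S[0],S[1],.125],.15); manip.sleep(.3)
c,im=snap('wrist','w3.png'); print(proj(c,[S[0],S[1],.1]))
s=manip.observe(); print(s['time_s'],s['width']*88,s['eef_pos'],s['ft_force'])
E
```

```text
[0.50764672 0.00384549 0.1       ] [0.50671791 0.00355621 0.074     ] [ 0.61497211 -0.2691369   0.042     ]
37.33128546376261 50.000048510410124 [ 0.61497565 -0.26909823  0.01000715]
[316.88096565 276.72366761]
22.0667 37.41073799790968 [0.50751853 0.00365856 0.1255581 ] [-0.62362757  0.34514468 -0.35171002]
```

View pics/w3.png

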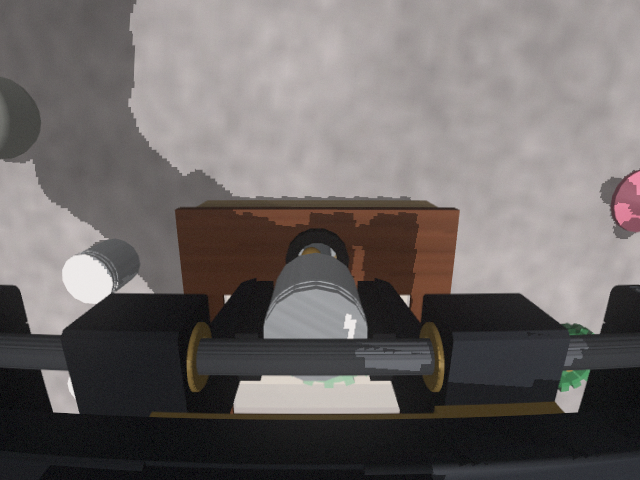

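The cap is held upright between the fingers, directly over the stud and ring at about (317,250). Next I press it down in steps, watching the force.

```bash
python3 - <<'E'
from h import *
S=np.load('S.npy')
def rep(z):
    s=manip.observe(); f=np.array(s['ft_force']); print(round(z,4),round(s['eef_pos'][2],4),f.round(1),round(s['width']*88,1)); return f
for z in list(np.arange(.110,.0955,-.004))+list(np.arange(.096,.0815,-.002))+list(np.arange(.081,.074,-.0005)):
    manip.movel([S[0],S[1],z],.03); f=rep(z)
    if abs(f[0])+abs(f[1])>15 or f[2]>(30 if z>.09 else 24): break
print(manip.observe()['time_s'])
E
```

```text
0.11 0.1099 [-0.1  0.9 -1.1] 36.9
0.106 0.1058 [-0.9 -0.3 -0.2] 37.5
0.102 0.1018 [-0.3 -0.5 -0.7] 37.2
0.098 0.0978 [-0.1  0.1 -0.6] 36.9
0.096 0.0964 [-0.3  1.2  4.9] 37.1
0.094 0.0943 [-0.2  1.7  4.4] 37.2
0.092 0.0917 [ 1.1  2.7 -1. ] 37.1
0.09 0.0894 [ 0.9  2.  -5.5] 37.1
0.088 0.0873 [ 2.4  3.6 -9.7] 37.1
0.086 0.0858 [ 0.3  2.  -5.8] 36.9
0.084 0.0842 [-0.7 -0.1 -1.2] 37.2
0.082 0.0823 [0.2 0.5 3.9] 36.9
0.081 0.0813 [-1.  -0.5  6.3] 37.3
0.0805 0.0808 [-1.7 -1.   6.1] 37.3
0.08 0.0804 [-1.6 -0.2  7.2] 37.1
0.0795 0.08 [-0.9 -1.   8. ] 37.2
0.079 0.0798 [-1.2  0.  11.9] 37.4
0.0785 0.0798 [-2.5 -1.3 16.1] 37.5
0.078 0.0797 [-2.7 -0.3 21.1] 37.0
0.0775 0.0796 [-4.9 -1.  25.1] 37.4
27.5667
```

The cap clicked, the ring ramped up to about 8 N, and a hard stop followed at z≈0.0797, which is roof on stud. I'll check that it holds and look once.

```bash
python3 - <<'E'
from h import *
manip.sleep(1.0)
s=manip.observe(); print(s['time_s'],s['eef_pos'],np.round(s['ft_force'],1),s['gripper_force'])
c,im=snap('wrist','w4.png'); c,im2=snap('scene','s4.png')
o=np.hstack([cv2.resize(im,(400,300),interpolation=cv2.INTER_AREA),cv2.resize(im2[150:360,190:470],(400,300))]);cv2.imwrite('pics/fin.png',o[:,:,::-1])
E
```

```text
28.5667 [0.5073356  0.00325498 0.079609  ] [-4.7 -1.1 26.7] 50.006910748343216
```

View pics/fin.png

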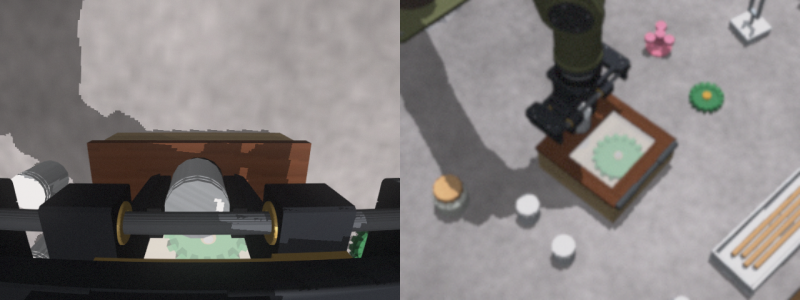

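The cover is shut and the gripper is holding the cap seated on the stud, at left-panel (197,185). The bystanders in view have not moved. Handing in.

```bash
python3 -c "
from cell import manip
print(manip.close_job())"
```

```text
the job is handed in; nothing more can be done
None
```

The cover is shut, and the cap is clicked on and held fully home against the squeezed ring at about 26 N; I handed the job in at about 29 s with the gripper still pressing.

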